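Put a tile to dry under the folding cover

ROBOT

A 6-joint arm with a two-finger parallel gripper is mounted at the origin on the work surface. World frame = base frame: x ahead of the robot, y to its left, z up, the work surface at z = 0. Lengths are in m, angles in degrees, forces in N, time in s.
With the tool pointing down it reaches from about 0.35 to 0.875 m from the base axis. Payload 4.2 kg.
Tool frame: the origin (TCP) lies at the very end of the fingers, on their centre line; the grasp point (between the pads) lies 19 mm behind it; z points along the fingers, y is the line along which they close (so a half turn about z gives the same grasp; the last joint's range is limited). The gripper opens to 87 mm and grips with 3 to 60 N. Pads are 19 mm wide; open, the fingers measure 117 mm over their backs; the gripper's body (75 mm by 190 mm) begins 51 mm behind the grasp point.
Start: joints at [-58.121, 22.042, 0.453, 0, -68.411, -14.817], TCP at [0.183, -0.597, 0.223] pointing down, gripper open.
Joint ranges: [-179.83, 179.83], [-69.29, 118.12], [-61.27, 80.66], [-181.25, 117.63], [-171.15, -9.14], [-177.46, 177.46]. Speed limits (degrees/s): [159.86, 159.86, 180, 180, 180, 180].

INTERFACE

Orientations are given as a 3x3 rotation matrix whose columns are the frame's x, y, z axes.
In Python, from station import r gives the robot as it stands.
- The arm moves only by the tool jog_arm, never from a script. Its argument "plan" is text: rows parted by semicolons, each of 7 numbers parted by spaces: the shift along the tool's x, y, z normalised to -1 to 1, where 1 is 0.025 m, then the turn, a rotation vector about the tool's x, y, z normalised to -1 to 1, where 1 is 8 degrees, then the closure, from -1 (fully open) to 1 (shut). A call has exactly 10 rows; each row shifts and turns the commanded pose from where the row before left it, along the tool's axes as they then stand; what a row does not reach is not made up. A row lasts 1/10 s, in which the tool goes at most 50 mm and 8.59 degrees, less where a joint would pass 70% of its speed; a pose out of reach is approached as far as the arm can. A call with a number of a shift or a turn outside -1 to 1 is refused whole. A call with a gripper value outside its range is refused whole. The fingers move at their own pace and stop on an object; the grip force is fixed at half the most. Time passes only in rows, so rows that do not move let the fingers close, or fill a call up. It gives the time, the measured TCP pose, the force, the opening and the grip force at its end, in the units of the state.
- r.sense(): the state, without advancing time (a new reading comes with each control period).
- r.capture(name): name is "scene" or "top" or "wrist"; returns (picture, depth): 480x640x3 uint8, red, green, blue; 480x640 float32, m along the optical axis (not along the pixel's ray), 0 where there is no reading.
- r.get_calibration(name): a dict with "mtx" (3x3 intrinsics, pixels), "extrinsics" (4x4, takes a point from camera to world coordinates). Camera axes: x right, y up, looking along -z (the intrinsics and any distortion apply to the point x, -y, -z); pixel columns grow to the right and rows downward; lengths in m; the calibration is good to about 2 mm. A picture is of the moment at which its call begins: read the wrist's pose just before it. get_calibration takes no time and is no camera call; for the wrist camera it gives the pose at the moment of the call.
- r.finish_job(): hands the job in; it is judged then, once.
The state is a dict: "time_s": time; "joints": joint angles; "joint_velocities": joint speeds; "effort": joint torques, N m; "tcp_pos": TCP position; "ee_rot": TCP orientation; "wrist_force": force on the tool from outside, world axes, zero at the start; "moment": the same for the moment, N m; "gripper_width": opening from 0.0 (shut) to 1.0 (fully open); "gripper_force": force on a finger pad.
Only numpy, scipy, OpenCV 4.12 (cv2) and the standard library are available. Lean on these libraries where they do the work, as an engineer would, in place of code of your own. Each camera call takes 0.05 s, during which the arm holds its last target. There are 200 camera calls.

TASK

Put the oblong tile to dry: fold the metal cover of the drying stand back as far as it goes, lay the oblong tile flat on the stand's wooden block so that its edges are flush with the block's all round, and let go. Then, leaving the tile in place, fold the cover down over it to 45 degrees, in line with the two short fixed arms that slope up beside the hinge, and leave it standing there. Do not shove the other things on the bench about.

Things in the scene. Friction and masses are not known exactly. Their poses are not given: they have to be found in the camera images.
- stand: drying stand, fixed: plywood base 200 (x) x 200 (y from -65 to +135) x 12; on it a wooden block 100 (x) x 50 (y), top 42 above the bench; hinge posts 12 thick, 76 high at x +-78, y 105; outside each a fixed steel arm 55 long slopes up from the hinge at 45 degrees, towards -y. Origin on the bench under the block's centre; x along hinge and block's long side, y from block to hinge, z up
- block_top (a point): centre of the block's top face, 42 mm above the bench; axes as the stand's
- cover_hinge (a point): middle of the cover's hinge axis, 105 mm from the block's centre along the stand's y, 65 mm above the bench; axes as the stand's (the hinge axis is x)
- cover (a joint): angle of the cover, an aluminium panel 130 wide (along the hinge) x 160 long x 5 thick, mid-plane through the hinge axis, with a 10 mm bead on its free edge: 0 = level over the block (free edge towards the stand's -y), 0.785 = 45 degrees, 1.571 = upright, 2.1 = back against its stop, leaning away from the block. Stiff: it stays where left; 3 to 5 N at the free edge moves it
- cover_edge (a point): middle of the cover's free edge, 160 mm from the hinge axis
- tile: the oblong tile: bare pale clay, 100 (its x) x 50 (y) x 12 thick, 0.09 to 0.18 kg, lying flat on the bench among the other tiles; origin at the centre of its underside, z up
- square_tile: bystander: bare square clay tile, 80 x 80 x 12; origin at the centre of its underside
- hex_tile: bystander: bare six-sided clay tile, 88 across corners, 12 thick; origin at the centre of its underside
- glaze_bucket: bystander: closed white plastic bucket, 118 across its lid, 114 high; origin at the centre of its underside
- brush: bystander: flat brush lying down, 200 long
- brush_pot: bystander: clay pot 84 across and 90 high, with brushes standing in it up to 240 high; origin at the centre of its underside
- glaze_jar: bystander: small jar with a lid, 56 across, 65 high; origin at the centre of its underside
- mug: bystander: white mug, 76 across, 90 high; origin at the centre of its underside
- scraper: bystander: spatula lying down, 200 long

How it is judged:
By the outcome, as a careful person would: the job done as asked, in the order asked, and still so for the second after the job is handed in, with the robot touching nothing.
It also fails if it takes over 72 s, if anything falls off the work surface, if the arm or the gripper's body presses on something with over 40 N, if the wrist force passes 120 N, or if a joint passes its speed limit or range.

## Working session

There is one attempt and no reset: what is moved stays moved. The work goes in short steps, Python scripts to look and compute and a tool call to move; the robot and the scene stay as the last step left them, time stands still between calls to the robot, and variables do not carry over. Pictures are saved under pics/ and viewed, at most 10 in all, crops included, and the job is handed in when it is done.

Besides the shell and the picture viewer there is one more tool, called after "Call:" as a command line: name --argument value ..., lists and objects as JSON in quotes. jog_arm: Moves the arm, as the interface text tells. Scaled input: -1 to 1 covers 0.025 m each way for a shift and 8 degrees each way for a turn. Its arguments: {"type":"object","properties":{"plan":{"type":"string"}},"required":["plan"]}

```bash
mkdir -p pics
python3 - <<'E'
from station import r
import cv2,numpy as np
for n in ("scene","top"):
    p,d=r.capture(n); np.savez(f"{n}0.npz",p=p,d=d); cv2.imwrite(f"pics/{n}0.png",p[:,:,::-1])
    c=r.get_calibration(n); print(n,np.round(c["mtx"],1).tolist(),np.round(c["extrinsics"],3).tolist(),[k for k in c])
s=r.sense(); print(s["time_s"],s["tcp_pos"],np.round(s["ee_rot"],3).tolist(),s["gripper_width"])
E
```

```text
scene [[535.6, 0.0, 322.8], [0.0, 535.6, 247.0], [0.0, 0.0, 1.0]] [[-0.771, -0.482, 0.417, 1.09], [0.637, -0.566, 0.523, 0.595], [-0.016, 0.669, 0.743, 0.966], [0.0, 0.0, 0.0, 1.0]] ['mtx', 'extrinsics']
top [[578.5, 0.0, 331.8], [0.0, 578.5, 246.9], [0.0, 0.0, 1.0]] [[-0.009, 0.984, -0.176, 0.369], [-1.0, -0.01, -0.004, -0.063], [-0.006, 0.176, 0.984, 1.219], [0.0, 0.0, 0.0, 1.0]] ['mtx', 'extrinsics']
0.1 [ 0.18322442 -0.59697107  0.22156816] [[-0.956, -0.293, -0.001], [-0.293, 0.956, 0.002], [0.0, 0.002, -1.0]] 1.001110093057391
```

View pics/top0.png

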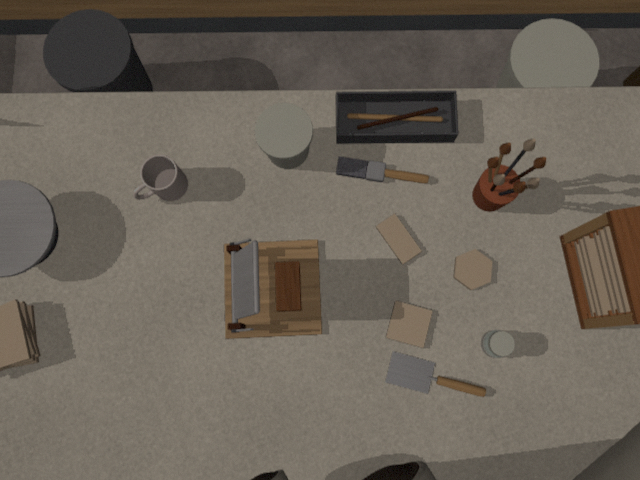

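View pics/scene0.png

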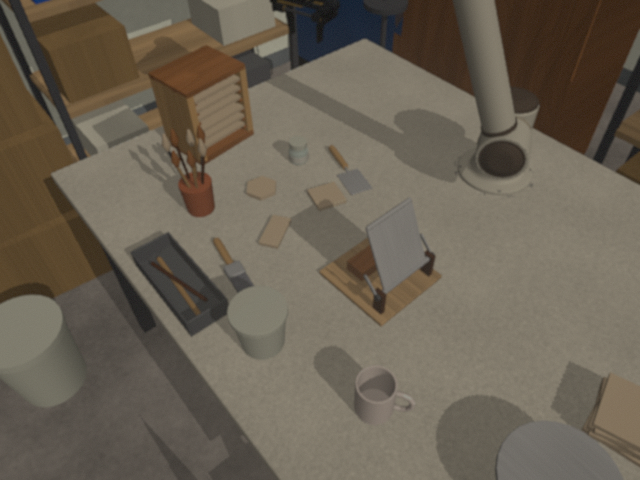

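The top view shows the stand at about (272,288) px with its hinge on the left (+y world), the block at (288,286) and the oblong tile at (399,239). The cover is already partly up. The scene view agrees. I'll measure these now.

```bash
cat > h.py <<'E'
import cv2,numpy as np
from station import r
def pts(name,px,z,c=None):
    c=c or r.get_calibration(name); K,E=c["mtx"],c["extrinsics"]
    px=np.atleast_2d(px).astype(float)
    d=np.c_[(px[:,0]-K[0,2])/K[0,0],-(px[:,1]-K[1,2])/K[1,1],-np.ones(len(px))]@E[:3,:3].T
    return E[:3,3]+d*((z-E[2,3])/d[:,2])[:,None]
def cloud(name,d,c=None):
    c=c or r.get_calibration(name); K,E=c["mtx"],c["extrinsics"]
    v,u=np.mgrid[:480,:640]
    P=np.stack([(u-K[0,2])/K[0,0]*d,-(v-K[1,2])/K[1,1]*d,-d],-1)
    return P@E[:3,:3].T+E[:3,3]
def rect(mask,name,z,c=None,near=None):
    cs=cv2.findContours(mask.astype(np.uint8),cv2.RETR_EXTERNAL,cv2.CHAIN_APPROX_NONE)[0]
    k=max(cs,key=cv2.contourArea) if near is None else max((q for q in cs if cv2.pointPolygonTest(q,near,False)>=0),key=cv2.contourArea)
    P=pts(name,k[:,0],z,c)[:,:2]
    (x,y),(w,h),a=cv2.minAreaRect((P*1000).astype(np.float32))
    if w<h: w,h,a=h,w,a+90
    return np.round([x,y,w,h,(a+90)%180-90],1)   # mm, long-axis angle
E
python3 - <<'E'
from h import *
f=np.load("top0.npz"); p,d=f["p"],f["d"]
hsv=cv2.cvtColor(p,cv2.COLOR_RGB2HSV)
for q in [(399,239),(380,270),(410,325),(288,286),(310,300),(245,280),(300,260)]: print(q,p[q[1],q[0]],hsv[q[1],q[0]])
C=cloud("top",d)
for q in [(399,239),(288,286),(310,300),(380,270)]: print(q,np.round(C[q[1],q[0]],4))
m=np.zeros((480,640),bool); m[205:270,370:430]=1
t=(p[...,0].astype(int)-p[...,2]>32)
print("tile",rect(t&m,"top",.012))
m[:]=0; m[225:350,215:330]=1
print("base",rect((hsv[...,1]>70)&m,"top",.012))
m[:]=0; m[255:320,270:307]=1
print("block",rect((p[...,0]<115)&(hsv[...,1]>70)&m,"top",.042))
cv2.imwrite("pics/m.png",np.hstack([cv2.resize(p[190:360,205:445,::-1],None,fx=3,fy=3)]))
# cover points from both
for n in("top","scene"):
    f=np.load(n+"0.npz");c=cloud(n,f["d"]); h=cv2.cvtColor(f["p"],cv2.COLOR_RGB2HSV)
    s=(c[...,2]>.08)&(abs(c[...,0]-.31)<.09)&(c[...,1]>-.02)&(c[...,1]<.16)&(c[...,2]<.3)
    Q=c[s]; 
    if len(Q)>50:
        m0=Q.mean(0);n_=np.linalg.svd(Q-m0)[2][2];print(n,len(Q),m0.round(3),n_.round(3),Q.min(0).round(3),Q.max(0).round(3))
E
```

```text
(399, 239) [132 115  97] [ 15  68 132]
(380, 270) [97 91 83] [17 37 97]
(410, 325) [130 116  98] [ 17  63 130]
(288, 286) [76 50 30] [ 13 154  76]
(310, 300) [91 72 53] [ 15 106  91]
(245, 280) [96 91 90] [ 5 16 96]
(300, 260) [77 62 43] [ 17 113  77]
(399, 239) [ 0.6004 -0.2002  0.014 ]
(288, 286) [0.4996 0.0325 0.0412]
(310, 300) [ 0.4728 -0.0113  0.016 ]
(380, 270) [ 5.364e-01 -1.595e-01  5.000e-04]
tile [ 602.3 -198.6   96.5   47.1   33.5]
base [499.5  68.9 200.4 200.    2.2]
block [ 4.981e+02  3.280e+01  1.318e+02  7.430e+01 -1.000e-01]
```

View pics/m.png

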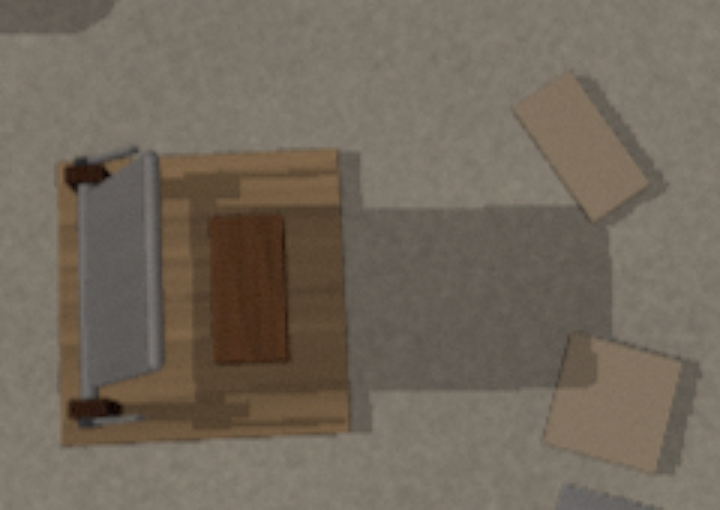

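The crop shows the block unobstructed, with the cover between upright and 45°. I'll refine the block and cover.

Run:
```python
from h import *
f=np.load("top0.npz"); p,d=f["p"].astype(int),f["d"]
m=np.zeros((480,640),bool); m[255:318,268:306]=1
ra=p[...,2]/p[...,0]
for t in(.42,.46,.5): print("block",t,rect((ra<t)&m,"top",.042))
for n in("top","scene"):
    f=np.load(n+"0.npz");c=cloud(n,f["d"])
    s=(c[...,2]>.085)&(abs(c[...,0]-.5)<.055)&(c[...,1]>.03)&(c[...,1]<.25)&(c[...,2]<.3)
    Q=c[s]
    if len(Q)>50:
        m0=np.median(Q,0);Q=Q[np.linalg.norm(Q-m0,axis=1)<.1];n_=np.linalg.svd(Q-Q.mean(0))[2][2];print(n,len(Q),Q.mean(0).round(4),n_.round(3),Q.min(0).round(3),Q.max(0).round(3))
C=cloud("top",np.load("top0.npz")["d"]); print(C[225:350:20,[228,240,250,256]].round(3))
# obstacles > 30mm tall around
C2=C.reshape(-1,3); k=(C2[:,2]>.03)&(C2[:,0]<.9)&(C2[:,0]>.2)&(abs(C2[:,1])<.6)
import collections
print(sorted(((x*5,y*5),n) for (x,y),n in collections.Counter(map(tuple,np.floor(C2[k][:,:2]*20).astype(int))).items() if n>15)[:80] and {k:v for k,v in collections.Counter((int(a)*5,int(b)*5) for a,b in np.floor(C2[k][:,:2]*20)).items() if v>15})
```

```text
block 0.42 [500.1  33.  101.2  50.7   2.2]
block 0.46 [500.   32.8 101.3  51.7   2.6]
block 0.5 [499.6  33.2 103.9  52.    2. ]
top 1388 [0.4995 0.0988 0.1625] [ 0.035 -0.909 -0.415] [0.445 0.069 0.085] [0.555 0.134 0.218]
scene 2430 [0.5015 0.1017 0.1506] [-0.035  0.915  0.402] [0.445 0.07  0.085] [0.555 0.134 0.212]
[[[ 0.637  0.166  0.002]
  [ 0.637  0.14   0.   ]
  [ 0.636  0.118  0.003]
  [ 0.636  0.105  0.002]]

 [[ 0.579  0.151  0.077]
  [ 0.591  0.137  0.016]
  [ 0.559  0.09   0.187]
  [ 0.554  0.076  0.212]]

 [[ 0.548  0.162  0.013]
  [ 0.532  0.118  0.121]
  [ 0.522  0.09   0.185]
  [ 0.518  0.075  0.212]]

 [[ 0.506  0.161  0.01 ]
  [ 0.494  0.118  0.117]
  [ 0.486  0.09   0.183]
  [ 0.483  0.075  0.211]]

 [[ 0.464  0.16   0.011]
  [ 0.456  0.117  0.12 ]
  [ 0.451  0.089  0.182]
  [ 0.448  0.074  0.213]]

 [[ 0.42   0.147  0.078]
  [ 0.42   0.123  0.077]
  [ 0.422  0.113  0.015]
  [ 0.422  0.1    0.015]]

 [[ 0.382  0.16   0.003]
  [ 0.382  0.135 -0.001]
  [ 0.382  0.114  0.   ]
  [ 0.382  0.102  0.001]]]
{(35, -10): 1206, (85, -35): 94, (85, -10): 44, (85, 5): 65, (85, 
[... 343 characters left out ...]
, (65, 30): 115, (65, 25): 152, (65, 55): 578, (65, 50): 377, (60, -40): 30, (60, -60): 177, (60, -55): 200, (60, 55): 603, (60, 50): 620, (55, -55): 415, (55, -60): 1576, (55, 55): 607, (55, 50): 510, (55, 10): 257, (55, 5): 84, (55, 15): 27, (50, -60): 1700, (50, 5): 438, (50, 10): 413, (50, 55): 350, (50, 50): 62, (50, 0): 472, (45, -60): 1520, (45, 5): 448, (45, 10): 404, (45, 0): 498, (45, 55): 203, (40, -60): 1164, (40, 5): 127, (40, 10): 315, (40, 55): 568, (40, -40): 62, (35, -40): 499, (35, -45): 117, (35, 55): 683, (35, 50): 71, (30, 55): 31, (25, -40): 690, (25, -35): 857, (25, -15): 851, (20, -35): 437, (25, -10): 108}<stdin>:4: RuntimeWarning: invalid value encountered in divide
```

Everything agrees with the given sizes:
- **Stand:** origin at about (0.500, 0.0335), yaw about 2.1°.
- **Cover:** at about 66°.
- **Tile:** at (0.602, -0.199), long axis at 33.5°.

First I'll move in front of the cover with the gripper shut.

Call:
jog_arm --plan "0 0 0 0 0 0.93 1;0 0 0 0 0 0.93 1;-0.55 1 0 0 0 0 1;-0.55 1 0 0 0 0 1;-0.55 1 0 0 0 0 1;-0.55 1 0 0 0 0 1;-0.55 1 0 0 0 0 1;-0.55 1 0 0 0 0 1;-0.55 1 0 0 0 0 1;-0.55 1 0 0 0 0 1"

```text
time_s: 1.1
tcp_pos: [0.2859, -0.3921, 0.2222]
ee_rot: [[-0.999, -0.038, -0.0], [-0.038, 0.999, 0.001], [0.0, 0.001, -1.0]]
wrist_force: [0.8, 0.4, -0.2]
gripper_width: 0.175
gripper_force: 0.0
```

Call:
jog_arm --plan "-0.55 1 0 0 0 0 1;-0.55 1 0 0 0 0 1;-0.55 1 0 0 0 0 1;-0.55 1 0 0 0 0 1;-0.55 1 0 0 0 0 1;-0.55 1 0 0 0 0 1;-0.55 1 0 0 0 0 1;-0.55 1 0 0 0 0 1;-0.55 1 0 0 0 0 1;0 0 0 0 0 0 1"

```text
time_s: 2.1
tcp_pos: [0.4017, -0.1619, 0.2224]
ee_rot: [[-0.999, -0.042, 0.0], [-0.042, 0.999, 0.0], [-0.0, 0.0, -1.0]]
wrist_force: [-0.5, -0.2, -1.0]
gripper_width: 0.006
gripper_force: 0.0
```

Call:
jog_arm --plan "-0.6 1 0 0 0 0 1;-0.6 1 0 0 0 0 1;-0.6 1 0 0 0 0 1;-0.6 1 0.2 0 0 0 1;-0.6 1 0.2 0 0 0 1;-0.6 1 0.3 0 0 0 1;-0.6 0.8 0.3 0 0 0 1;0 0.5 0.3 0 0 0 1;0 0 0.2 0 0 0 1;0 0 0 0 0 0 1"

```text
time_s: 3.1
tcp_pos: [0.4974, 0.0218, 0.184]
ee_rot: [[-0.999, -0.038, -0.003], [-0.038, 0.999, -0.001], [0.003, -0.001, -1.0]]
wrist_force: [-1.1, -1.1, 0.0]
gripper_width: 0.003
gripper_force: 0.0
```

Call:
jog_arm --plan "0 0.6 0 0 0 0 1;0 0.5 0 0 0 0 1;0 0.5 0 0 0 0 1;0 0.5 0 0 0 0 1;0 0.5 0 0 0 0 1;0 0.5 0 0 0 0 1;0 0.5 0 0 0 0 1;0 0.5 0 0 0 0 1;0 0.5 0 0 0 0 1;0 0.5 0 0 0 0 1"

```text
time_s: 4.1
tcp_pos: [0.4932, 0.1507, 0.1841]
ee_rot: [[-0.999, -0.038, -0.002], [-0.038, 0.999, -0.001], [0.002, -0.001, -1.0]]
wrist_force: [1.0, -2.9, -1.0]
gripper_width: 0.005
gripper_force: 1.6
```

Call:
jog_arm --plan "0 0.4 0 0 0 0 1;0 0.3 0 0 0 0 1;0 0.2 0 0 0 0 1;0 0.1 0 0 0 0 1;0 0.1 0 0 0 0 1;0 0.1 0 0 0 0 1;0 0.1 0 0 0 0 1;0 0 0 0 0 0 1;0 0 0 0 0 0 1;0 0 0 0 0 0 1"

```text
time_s: 5.1
tcp_pos: [0.4929, 0.1827, 0.1853]
ee_rot: [[-0.999, -0.038, 0.001], [-0.038, 0.999, 0.001], [-0.001, 0.001, -1.0]]
wrist_force: [-0.9, -0.2, 0.3]
gripper_width: 0.004
gripper_force: 0.5
```

Call:
jog_arm --plan "0 0.1 0 0 0 0 1;0 0.1 0 0 0 0 1;0 0.1 0 0 0 0 1;0 0.1 0 0 0 0 1;0 0 0 0 0 0 1;0 0 0 0 0 0 1;0 0 0 0 0 0 1;0 0 0 0 0 0 1;0 0 0 0 0 0 1;0 0 0 0 0 0 1"

```text
time_s: 6.1
tcp_pos: [0.4925, 0.1927, 0.1852]
ee_rot: [[-0.999, -0.038, 0.001], [-0.038, 0.999, 0.001], [-0.001, 0.001, -1.0]]
wrist_force: [-0.7, 0.2, -0.3]
gripper_width: 0.007
gripper_force: 0.0
```

```bash
cat >> h.py <<'E'
def cover(name):
    p,d=r.capture(name); c=cloud(name,d); R=np.array([[.9993,.037],[-.037,.9993]])
    q=(c[...,:2]-[.5003,.0335])@R.T
    s=(abs(q[...,0])<.05)&(c[...,2]>.085)&(c[...,2]<.235)
    y,z=q[s][:,1]-.105,c[s][:,2]-.065
    rr=np.hypot(y,z); k=(rr>.03)&(rr<.15); a=np.degrees(np.arctan2(z,-y))[k]
    med=np.median(a); return len(a),med.round(1),np.percentile(a,[10,90]).round(1),p,d
E
python3 - <<'E'
from h import *
for n in("top","scene"): print(n,cover(n)[:3])
E
```

```text
top (612, np.float64(117.4), array([115. , 118.6]))
scene (182, np.float64(116.2), array([110.9, 117.8]))
```

Call:
jog_arm --plan "0 0.1 0 0 0 0 1;0 0.1 0 0 0 0 1;0 0.1 0 0 0 0 1;0 0.1 0 0 0 0 1;0 0 0 0 0 0 1;0 0 0 0 0 0 1;0 0 0 0 0 0 1;0 0 0 0 0 0 1;0 0 0 0 0 0 1;0 0 0 0 0 0 1"

```text
time_s: 7.2
tcp_pos: [0.4916, 0.1967, 0.1849]
ee_rot: [[-0.999, -0.037, -0.003], [-0.037, 0.999, -0.011], [0.004, -0.011, -1.0]]
wrist_force: [4.8, -16.8, 1.1]
gripper_width: 0.005
gripper_force: 7.6
```

Run:
```python
from h import *
for n in("top",): print(n,cover(n)[:3])
```

```text
top (616, np.float64(118.7), array([116.3, 119.8]))
```

The cover is on its stop: 17 N reaction and about 120° allowing for panel thickness. Next I'll back off and go to the tile.

Call:
jog_arm --plan "0 -0.5 0 0 0 0 -1;0 -1 0 0 0 0 -1;-0.24 -1 0 0 0 0 -1;-0.24 -1 0 0 0 0 -1;-0.24 -1 0 0 0 0 -1;-0.24 -1 0 0 0 0 -1;-0.24 -1 0 0 0 0 -1;-0.24 -1 0 0 0 0 -1;-0.24 -1 0 0 0 0 -1;-0.24 -1 0 0 0 0 -1"

```text
time_s: 8.25
tcp_pos: [0.5496, -0.0336, 0.1852]
ee_rot: [[-0.999, -0.038, 0.001], [-0.038, 0.999, 0.001], [-0.001, 0.001, -1.0]]
wrist_force: [-0.3, 0.3, -0.2]
gripper_width: 0.836
gripper_force: 0.0
```

Call:
jog_arm --plan "-0.3 -1 0 0 0 0 -1;-0.3 -1 0 0 0 0 -1;-0.3 -1 0 0 0 0 -1;-0.3 -1 0 0 0 0 -1;-0.3 -1 0 0 0 0 -1;-0.3 -1 0 0 0 0 -1;0 0 0 0 0 -0.98 -1;0 0 0 0 0 -0.98 -1;0 0 0 0 0 -0.98 -1;0 0 0 0 0 -0.98 -1"

```text
time_s: 9.25
tcp_pos: [0.6002, -0.181, 0.1849]
ee_rot: [[-0.83, -0.557, 0.001], [-0.557, 0.83, 0.001], [-0.002, 0.0, -1.0]]
wrist_force: [0.8, 0.3, -0.5]
gripper_width: 0.997
gripper_force: 0.0
```

Run:
```python
from h import *
print("top",cover("top")[:3])
c=r.get_calibration("wrist"); s=r.sense(); p,d=r.capture("wrist"); np.savez("w1.npz",p=p,d=d,E=c["extrinsics"],K=c["mtx"])
cv2.imwrite("pics/w1.png",p[:,:,::-1]); print(s["tcp_pos"],s["ee_rot"].round(3).tolist(),np.round(c["extrinsics"],3).tolist())
for z in [.012]:
  t=(p[...,0].astype(int)-p[...,2]>32); print(rect(t,"wrist",z,c))
```

```text
top (2387, np.float64(118.8), array([116.7, 119.9]))
[ 0.60015654 -0.18090618  0.18498913] [[-0.828, -0.56, 0.001], [-0.56, 0.828, 0.001], [-0.001, -0.0, -1.0]] [[-0.56, -0.802, -0.207, 0.544], [0.828, -0.543, -0.14, -0.219], [-0.0, -0.25, 0.968, 0.346], [0.0, 0.0, 0.0, 1.0]]
[ 560.2 -201.9  570.9  244.9  -55.9]
```

View pics/w1.png

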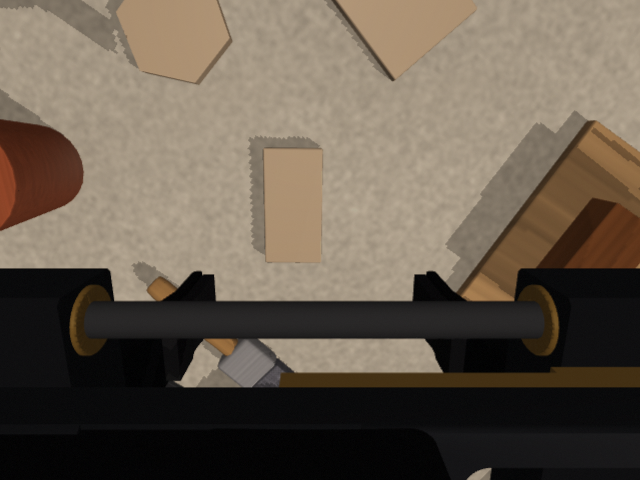

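The wrist view shows the tile clear of everything, at px 263–322 by 148–262, with its sides square to the fingers.

```bash
cat >> h.py <<'E'
def saved(f):
    f=np.load(f); return f["p"].astype(int),f["d"],{"mtx":f["K"],"extrinsics":f["E"]}
E
python3 - <<'E'
from h import *
p,d,c=saved("w1.npz")
m=np.zeros(d.shape,bool); m[125:268,235:345]=1
print(p[200,290],p[200,255],p[100,290],p[148:152,290].tolist())
for k in(.72,.74,.76,.78): print(k,rect((p[...,2]/p[...,0].clip(1)<k)&(p[...,0]>140)&m,"wrist",.012,c))
E
```

```text
[172 145 113] [129 119 102] [172 159 139] [[132, 111, 88], [161, 135, 107], [172, 145, 114], [174, 147, 115]]
0.72 [ 603.4 -200.3   98.5   49.2   33. ]
0.74 [ 603.5 -200.1   98.9   49.6   33.1]
0.76 [ 603.5 -200.1   98.9   49.6   33.1]
0.78 [ 603.6 -199.9   99.2   49.8   33. ]
```

Call:
jog_arm --plan "0.16 -0.35 0.4 0 0 0.13 -1;0.16 -0.35 0.8 0 0 0 -1;0 0 0.9 0 0 0 -1;0 0 0.9 0 0 0 -1;0 0 0.9 0 0 0 -1;0 0 0.9 0 0 0 -1;0 0 0.9 0 0 0 -1;0 0 0.7 0 0 0 -1;0 0 0.5 0 0 0 -1;0 0 0 0 0 0 -1"

```text
time_s: 10.35
tcp_pos: [0.6009, -0.2004, 0.01]
ee_rot: [[-0.845, -0.535, -0.004], [-0.535, 0.845, 0.001], [0.003, 0.003, -1.0]]
wrist_force: [-0.2, 0.6, -0.2]
gripper_width: 1.0
gripper_force: 0.0
```

Call:
jog_arm --plan "-0.09 -0.05 0.13 0 0 -0.08 -1;0 0 0.13 0 0 0 -1;0 0 0 0 0 0 1;0 0 0 0 0 0 1;0 0 0 0 0 0 1;0 0 0 0 0 0 1;0 0 0 0 0 0 1;0 0 0 0 0 0 1;0 0 0 0 0 0 1;0 0 0 0 0 0 1"

```text
time_s: 11.35
tcp_pos: [0.605, -0.2002, 0.0062]
ee_rot: [[-0.837, -0.547, 0.0], [-0.547, 0.837, 0.0], [-0.0, -0.0, -1.0]]
wrist_force: [0.1, -0.2, 1.4]
gripper_width: 0.565
gripper_force: 30.0
```

Run:
```python
from h import *
c=r.get_calibration("wrist"); s=r.sense(); p,d=r.capture("wrist"); p=p.astype(int); np.savez("w2.npz",p=p,d=d,E=c["extrinsics"],K=c["mtx"]); cv2.imwrite("pics/w2.png",p[:,:,::-1])
print(s["tcp_pos"],s["ee_rot"].round(3).tolist(),s["gripper_width"],s["gripper_force"])
```

```text
[ 0.60502749 -0.20017524  0.00618773] [[-0.837, -0.547, 0.0], [-0.547, 0.837, 0.0], [-0.0, -0.0, -1.0]] 0.5650094799596739 29.994930624961853[ WARN:0@0.708] global loadsave.cpp:1063 imwrite_ Unsupported depth image for selected encoder is fallbacked to CV_8U.
```

View pics/w2.png

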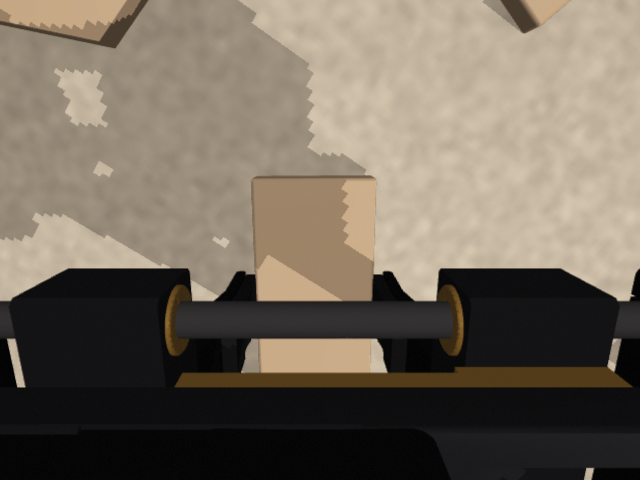

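The tile is held (opening about 49 mm). Its free end sits at row 177, columns 252–376 px.

Run:
```python
from h import *
p,d,c=saved("w2.npz"); R=np.array([[-.837,-.547],[-.547,.837]])
for col in(270,314,360):
  print(p[170:186,col,0].tolist())
P=pts("wrist",[[252,178],[376,178],[314,178],[258,290],[374,290]],.012,c)[:,:2]; print(((P-[.60503,-.20018])@R.T*1000).round(1))
```

```text
[149, 148, 147, 146, 145, 136, 113, 107, 130, 151, 156, 156, 157, 157, 158, 158]
[156, 156, 156, 156, 157, 138, 113, 109, 139, 155, 157, 157, 157, 158, 158, 158]
[152, 154, 157, 159, 161, 133, 111, 114, 150, 173, 188, 201, 204, 204, 204, 204]
[[ 51.5 -24.2]
 [ 51.5  24.5]
 [ 51.5   0.1]
 [  4.5 -23.5]
 [  4.5  25.4]]
```

Call:
jog_arm --plan "0 0 -0.5 0 0 0 1;0 0 -1 0 0 0 1;0 0 -1 0 0 0 1;0 0 -1 0 0 0 1;0 0 -1 0 0 0 1;0 0 -0.5 0 0 0 1;0 0 0 0 0 0.97 1;0 0 0 0 0 0.97 1;0 0 0 0 0 0.97 1;0 0 0 0 0 0.97 1"

```text
time_s: 12.4
tcp_pos: [0.6045, -0.2001, 0.1307]
ee_rot: [[-1.0, -0.031, -0.001], [-0.031, 1.0, 0.0], [0.001, 0.0, -1.0]]
wrist_force: [-0.7, 0.4, -1.1]
gripper_width: 0.566
gripper_force: 30.0
```

Call:
jog_arm --plan "0 0.5 0 0 0 0 1;0 0.9 0 0 0 0 1;0 1 0 0 0 0 1;0 1 0 0 0 0 1;0 1 0 0 0 0 1;0 1 0 0 0 0 1;0 1 0 0 0 0 1;0 1 0 0 0 0 1;0 1 0 0 0 0 1;0 0.7 0 0 0 0 1"

```text
time_s: 13.4
tcp_pos: [0.5961, 0.0293, 0.131]
ee_rot: [[-0.999, -0.041, -0.0], [-0.041, 0.999, 0.0], [0.0, 0.0, -1.0]]
wrist_force: [-0.0, -0.4, -0.9]
gripper_width: 0.57
gripper_force: 30.0
```

Call:
jog_arm --plan "0 0.1 0 0 0 0 1;0 0 0 0 0 0 1;0 0 0 0 0 0 1;0 0 0 0 0 0 1;0 0 0 0 0 0 1;0 0 0 0 0 0 1;0 0 0 0 0 0 1;0 0 0 0 0 0 1;0 0 0 0 0 0 1;0 0 0 0 0 0 1"

```text
time_s: 14.4
tcp_pos: [0.5966, 0.0297, 0.131]
ee_rot: [[-0.999, -0.037, -0.0], [-0.037, 0.999, -0.0], [0.0, -0.0, -1.0]]
wrist_force: [0.2, -0.4, -0.6]
gripper_width: 0.562
gripper_force: 30.0
```

Run:
```python
from h import *
c=r.get_calibration("wrist"); s=r.sense(); p,d=r.capture("wrist"); np.savez("w3.npz",p=p,d=d,E=c["extrinsics"],K=c["mtx"]); cv2.imwrite("pics/w3.png",p[:,:,::-1])
print(s["tcp_pos"],s["ee_rot"].round(3).tolist(),s["gripper_width"],s["gripper_force"])
```

```text
[0.59655546 0.02966003 0.13104516] [[-0.999, -0.037, -0.0], [-0.037, 0.999, -0.0], [0.0, -0.0, -1.0]] 0.5624079388117749 29.99508261680603
```

View pics/w3.png

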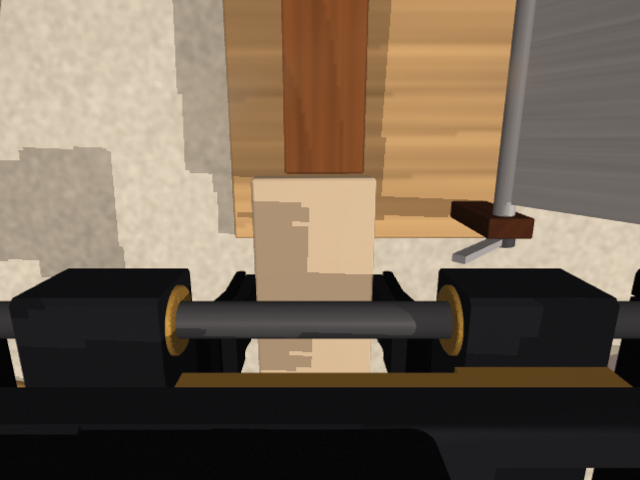

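The block's near end is at row 173, columns 285–364 px. The tile hasn't shifted in the hand (end still at row 178, columns 252–376).

Run:
```python
from h import *
p,d,c=saved("w3.npz"); t=np.array([.59656,.02966]); R=np.array([[-.9993,-.037],[-.037,.9993]])
rb=p[...,2]/p[...,0].clip(1)
m=(rb<.33)&(p[...,0]<190); m[177:]=0; m[:,:270]=0; m[:,385:]=0
print(p[100,276:292].tolist()); print(p[100,360:374].tolist()); print(p[165:180,320].tolist())
k=max(cv2.findContours(m.astype(np.uint8),0,1)[0],key=cv2.contourArea)[:,0]
L=[];Rr=[]
for v in range(5,168):
    u=k[k[:,1]==v,0]
    if len(u)>1: L.append((u.min()-.5,v));Rr.append((u.max()+.5,v))
for e in(L,Rr):
    P=((pts("wrist",e,.042,c)[:,:2]-t)@R.T*1000); a,b=np.polyfit(P[:,0],P[:,1],1); print("y at near end, far",(a*50+b).round(2),(a*100+b).round(2),"slope deg",np.degrees(np.arctan(a)).round(2), P[:,0].min().round(),P[:,0].max().round())
vb=np.median([k[k[:,0]==u,1].max() for u in range(295,355)])+.5
print("near end",vb,((pts("wrist",[[325,vb]],.042,c)[:,:2]-t)@R.T*1000).round(1))
print("tile L/R at top z", ((pts("wrist",[[252,179],[376,179]],.131+.006,c)[:,:2]-t)@R.T*1000).round(1))
```

```text
[[152, 115, 75], [152, 115, 75], [152, 115, 75], [152, 115, 75], [152, 115, 74], [151, 115, 74], [152, 115, 75], [126, 87, 54], [119, 73, 42], [126, 76, 42], [129, 76, 42], [128, 76, 41], [127, 75, 41], [127, 76, 42], [128, 75, 41], [127, 74, 40]]
[[135, 77, 39], [137, 79, 41], [136, 79, 41], [137, 79, 41], [122, 71, 37], [112, 73, 44], [143, 106, 68], [153, 115, 75], [153, 115, 75], [154, 116, 76], [154, 116, 75], [154, 116, 76], [153, 116, 75], [154, 116, 76]]
[[135, 78, 40], [135, 77, 39], [135, 78, 39], [135, 78, 39], [134, 77, 38], [135, 78, 39], [132, 75, 39], [110, 62, 32], [97, 64, 38], [127, 93, 60], [124, 98, 70], [117, 96, 74], [123, 102, 79], [179, 150, 119], [203, 173, 138]]
y at near end, far -17.13 -16.72 slope deg 0.47 49.0 140.0
y at near end, far 30.85 30.84 slope deg -0.01 49.0 140.0
near end 172.5 [[45.4  7.3]]
tile L/R at top z [[ 51.2 -24.1]
 [ 51.1  24.6]]
```

Call:
jog_arm --plan "0.5 0.05 0 0 0 0 1;0.9 0.05 0 0 0 0 1;0.9 0.05 0 0 0 0 1;0.9 0.05 0 0 0 0 1;0.58 0.07 0 0 0 0 1;0 0 0.7 0 0 0 1;0 0 1 0 0 0 1;0 0 0.7 0 0 0 1;0 0 0.3 0 0 0 1;0 0 0 0 0 0 1"

```text
time_s: 15.45
tcp_pos: [0.5014, 0.0327, 0.0628]
ee_rot: [[-0.999, -0.037, -0.002], [-0.037, 0.999, -0.001], [0.002, -0.001, -1.0]]
wrist_force: [-0.8, -0.6, -1.1]
gripper_width: 0.567
gripper_force: 30.0
```

Call:
jog_arm --plan "0 0 0 0 0 0 1;0 0 0 0 0 0 1;0 0 0 0 0 0 1;0 0 0 0 0 0 1;0 0 0 0 0 0 1;0 0 0 0 0 0 1;0 0 0 0 0 0 1;0 0 0 0 0 0 1;0 0 0 0 0 0 1;0 0 0 0 0 0 1"

```text
time_s: 16.45
tcp_pos: [0.5019, 0.0329, 0.0635]
ee_rot: [[-0.999, -0.037, -0.0], [-0.037, 0.999, -0.0], [0.0, -0.0, -1.0]]
wrist_force: [-0.1, 0.5, -1.9]
gripper_width: 0.568
gripper_force: 30.0
```

Call:
jog_arm --plan "0 0 0.2 0 0 0 1;0 0 0.2 0 0 0 1;0 0 0.1 0 0 0 1;0 0 0.06 0 0 0 1;0 0 0.04 0 0 0 1;0 0 0 0 0 0 1;0 0 0 0 0 0 1;0 0 0 0 0 0 1;0 0 0 0 0 0 1;0 0 0 0 0 0 1"

```text
time_s: 17.45
tcp_pos: [0.5019, 0.033, 0.0486]
ee_rot: [[-0.999, -0.037, 0.0], [-0.037, 0.999, 0.0], [-0.0, 0.0, -1.0]]
wrist_force: [-0.5, -0.4, -0.2]
gripper_width: 0.57
gripper_force: 30.0
```

Run:
```python
from h import *
c=r.get_calibration("wrist"); s=r.sense(); p,d=r.capture("wrist"); np.savez("w4.npz",p=p,d=d,E=c["extrinsics"],K=c["mtx"]); cv2.imwrite("pics/w4.png",p[:,:,::-1])
print(s["tcp_pos"],s["wrist_force"].round(1))
```

```text
[0.50190054 0.03295179 0.04862395] [-0.5 -0.4 -0.2]
```

View pics/w4.png

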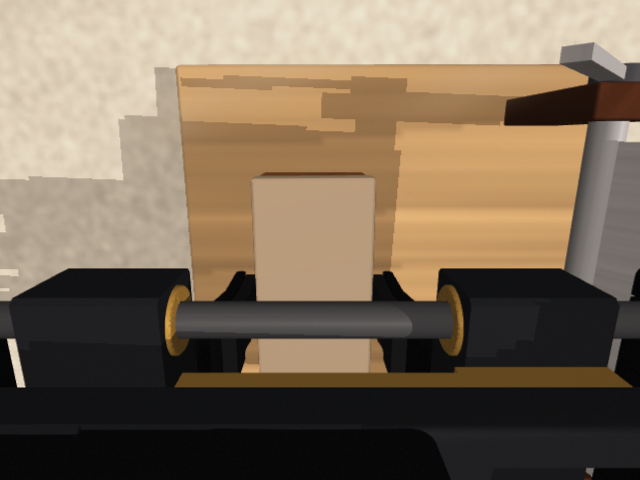

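The tile is just above the block and laterally centred. A thin brown strip at rows 172–175 shows the block protruding slightly at the far end, so I'll quantify it.

Run:
```python
from h import *
p,d,c=saved("w4.npz"); q=saved("w2.npz")[0]
for u in(275,315,355): print(p[167:184,u].tolist())
print(q[168:184,290].tolist())
print(p[173,255:272,0].tolist(),p[173,360:374,0].tolist())
R=np.array([[-.9993,-.037],[-.037,.9993]])
for v,z in((171.5,.042),(174.5,.042),(178.5,.054)): print(v,((pts("wrist",[[315,v]],z,c)[:,:2]-[.5019,.033])@R.T*1000).round(2))
for v,z in((175.,0),(178,.012)): print("grasp",v,(pts("wrist",[[315,v]],z,saved("w2.npz")[2])[:,:2]-[.605,-.2002])@np.array([-.837,-.547])*1000)
```

```text
[[162, 123, 80], [161, 121, 79], [159, 120, 79], [159, 120, 79], [157, 120, 78], [115, 76, 46], [93, 53, 29], [92, 52, 26], [103, 71, 46], [120, 96, 74], [125, 105, 82], [156, 130, 103], [177, 149, 117], [182, 154, 123], [184, 154, 123], [184, 156, 123], [185, 157, 124]]
[[163, 124, 82], [161, 123, 80], [159, 121, 79], [158, 121, 79], [157, 120, 79], [111, 74, 44], [89, 51, 26], [88, 51, 26], [106, 80, 57], [122, 100, 78], [129, 107, 84], [165, 138, 109], [180, 152, 121], [182, 154, 123], [184, 156, 124], [184, 157, 124], [185, 157, 124]]
[[163, 124, 81], [162, 124, 81], [159, 121, 78], [158, 120, 79], [157, 120, 78], [114, 76, 46], [94, 54, 29], [95, 54, 28], [118, 93, 71], [126, 105, 82], [134, 113, 88], [171, 144, 114], [182, 153, 122], [182, 154, 122], [185, 156, 125], [185, 156, 125], [184, 156, 124]]
[[155, 142, 124], [155, 142, 124], [156, 143, 125], [157, 144, 126], [157, 144, 125], [157, 143, 126], [155, 141, 124], [136, 121, 103], [112, 95, 76], [107, 88, 68], [132, 109, 86], [151, 126, 100], [156, 131, 102], [157, 132, 105], [159, 133, 105], [157, 132, 104]]
[156, 156, 156, 156, 156, 157, 157, 140, 115, 105, 97, 93, 92, 93, 93, 93, 92] [95, 96, 104, 122, 149, 156, 155, 155, 154, 154, 154, 156, 156, 155]
171.5 [[52.97  0.62]]
174.5 [[51.71  0.62]]
178.5 [[51.26  0.58]]
grasp 175.0 [51.48447866]
grasp 178 [51.43999814]
```

The strip is the block's end face. Its top edge at 51.7 mm against the tile's 51.4 mm means they are flush. Releasing.

Call:
jog_arm --plan "0 0 0.03 0 0 0 1;0 0 0 0 0 0 1;0 0 0 0 0 0 -1;0 0 0 0 0 0 -1;0 0 0 0 0 0 -1;0 0 0 0 0 0 -1;0 0 0 0 0 0 -1;0 0 0 0 0 0 -1;0 0 -0.5 0 0 0 -1;0 0 -1 0 0 0 -1"

```text
time_s: 18.5
tcp_pos: [0.5004, 0.0324, 0.084]
ee_rot: [[-0.999, -0.036, -0.005], [-0.036, 0.999, -0.002], [0.005, -0.001, -1.0]]
wrist_force: [0.7, -0.2, 0.1]
gripper_width: 0.996
gripper_force: 0.0
```

Call:
jog_arm --plan "0 0 -1 0 0 0 -1;0 0 -1 0 0 0 -1;-0.8 0 -1 0 0 0 -1;-0.8 0 -1 0 0 0 -1;-0.8 0 -1 0 0 0 -1;-0.8 0 -1 0 0 0 -1;-0.8 0 0 0 0 0 -1;0 0 0 0 0 0 -1;0 0 0 0 0 0 -1;0 0 0 0 0 0 -1"

```text
time_s: 19.5
tcp_pos: [0.6007, 0.0364, 0.2346]
ee_rot: [[-0.999, -0.037, -0.002], [-0.037, 0.999, -0.0], [0.002, -0.0, -1.0]]
wrist_force: [-0.6, 0.1, 0.6]
gripper_width: 0.999
gripper_force: 0.0
```

Run:
```python
from h import *
c=r.get_calibration("wrist"); s=r.sense(); p,d=r.capture("wrist"); np.savez("w5.npz",p=p,d=d,E=c["extrinsics"],K=c["mtx"]); cv2.imwrite("pics/w5.png",p[:,:,::-1])
print(s["tcp_pos"],s["wrist_force"].round(1))
```

```text
[0.60070621 0.03642237 0.23458263] [-0.6  0.1  0.6]
```

View pics/w5.png

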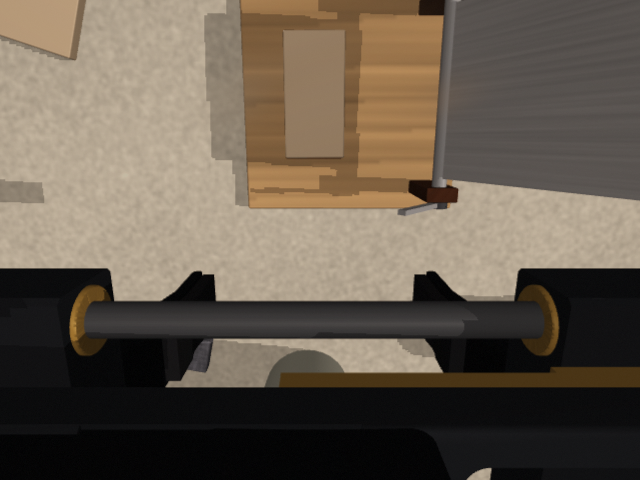

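The tile sits at px 284–345 by 30–157 with no block showing around it. I'll check it numerically against the base edges and in the top camera.

Run:
```python
from h import *
p,d,c=saved("w5.npz"); rb=p[...,2]/p[...,0].clip(1)
m=np.zeros(d.shape,bool); m[24:165,275:352]=1
for k in(.72,.76): print("tile w",rect((rb>.62)&(rb<k+.2)&m,"wrist",.054,c))
P=pts("wrist",[[249.5,207.5],[241,5],[430,207.5]],.012,c)[:,:2]
cr=np.array([1,-1])
E=P[0]; u=P[1]-P[0]; u/=np.linalg.norm(u); print("base corner(+x,-y)",P.round(4), "left edge dir",u.round(3))
# block centre from base corner: stand coords (100,-65)
th=np.arctan2(-u[1],-u[0]); print(np.degrees(th)); X=np.array([np.cos(th),np.sin(th)]);Y=np.array([-X[1],X[0]])
print("block centre est",(E-.1*X+.065*Y).round(4))
n,a,q,p2,d2=cover("top"); p2=p2.astype(int); print("cover",a); rb=p2[...,2]/p2[...,0].clip(1)
m[:]=0; m[255:318,266:308]=1
t=(rb>.66)&(p2[...,0]>70)&m; print("tile top",rect(t,"top",.054))
cv2.imwrite("pics/t5.png",cv2.resize(p2[245:330,225:330,::-1].astype(np.uint8),None,fx=6,fy=6,interpolation=cv2.INTER_CUBIC))
```

```text
tile w [500.7  33.1  98.5  49.    2.4]
tile w [500.7  33.1  98.5  49.    2.4]
base corner(+x,-y) [[ 0.603  -0.0267]
 [ 0.424  -0.0335]
 [ 0.5965  0.1512]] left edge dir [-0.999 -0.038]
2.1678543987542853
block centre est [0.5006 0.0344]
cover 118.8
tile top [499.3  34.  100.7  50.6   2.5]
```

View pics/t5.png

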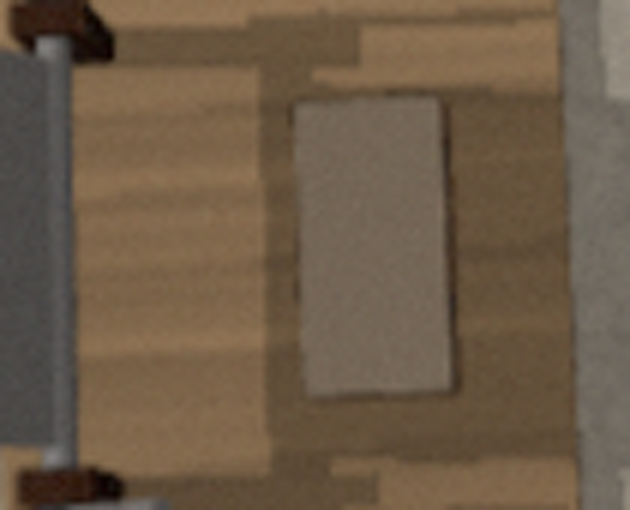

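The top view shows the tile covering the block with edges even to about 1 mm. Next I'll go over and behind the cover with the gripper shut.

Call:
jog_arm --plan "0.2 0.3 -1 0 0 0 1;0.4 0.8 -1 0 0 0 1;0.4 1 -0.4 0 0 0 1;0.4 1 0 0 0 0 1;0.4 1 0 0 0 0 1;0.5 1 0 0 0 0 1;0.5 1 0 0 0 0 1;0.5 1 0 0 0 0 1;0.5 1 0 0 0 0 1;0.3 1 0 0 0 0 1"

```text
time_s: 20.6
tcp_pos: [0.4896, 0.2608, 0.2956]
ee_rot: [[-0.999, -0.037, 0.0], [-0.037, 0.999, 0.0], [-0.0, 0.0, -1.0]]
wrist_force: [-0.0, 0.3, 0.4]
gripper_width: 0.174
gripper_force: 0.0
```

Call:
jog_arm --plan "0 0.2 0 0 0 0 1;0 0 0 0 0 0 1;0 0 0 0 0 0 1;0 0 0 0 0 0 1;0 0 0 0 0 0 1;0 0 0 0 0 0 1;0 0 0 0 0 0 1;0 0 0 0 0 0 1;0 0 0 0 0 0 1;0 0 0 0 0 0 1"

```text
time_s: 21.6
tcp_pos: [0.4909, 0.2652, 0.2953]
ee_rot: [[-0.999, -0.037, -0.0], [-0.037, 0.999, 0.0], [0.0, 0.0, -1.0]]
wrist_force: [-0.2, 0.2, 0.2]
gripper_width: 0.005
gripper_force: 0.0
```

Call:
jog_arm --plan "0 0 0.6 0 0 0 1;0 0 1 0 0 0 1;0 0 1 0 0 0 1;0 0 1 0 0 0 1;0 0 0.8 0 0 0 1;0 0 0.4 0 0 0 1;0 -0.4 0 0 0 0 1;0 -0.4 0 0 0 0 1;0 -0.4 0 0 0 0 1;0 -0.4 0 0 0 0 1"

```text
time_s: 22.6
tcp_pos: [0.4939, 0.2265, 0.1778]
ee_rot: [[-0.999, -0.037, 0.006], [-0.037, 0.999, 0.006], [-0.006, 0.006, -1.0]]
wrist_force: [-3.0, 8.1, 9.6]
gripper_width: 0.005
gripper_force: 5.6
```

Call:
jog_arm --plan "0 -0.4 0 0 0 0 1;0 -0.4 0 0 0 0 1;0 -0.4 0 0 0 0 1;0 -0.4 0 0 0 0 1;0 -0.4 0 0 0 0 1;0 -0.4 0 0 0 0 1;0 -0.4 0 0 0 0 1;0 -0.4 0 0 0 0 1;0 0 0 0 0 0 1;0 0 0 0 0 0 1"

```text
time_s: 23.6
tcp_pos: [0.494, 0.1439, 0.1742]
ee_rot: [[-0.999, -0.035, -0.004], [-0.035, 0.999, -0.002], [0.004, -0.002, -1.0]]
wrist_force: [0.3, -0.4, -0.3]
gripper_width: 0.009
gripper_force: 0.0
```

Run:
```python
from h import *
for n in("top","scene"): print(n,cover(n)[:3])
```

```text
top (67, np.float64(83.5), array([81.9, 84. ]))
scene (1054, np.float64(86.3), array([85.2, 93.6]))
```

Call:
jog_arm --plan "0 -0.4 0 0 0 0 1;0 -0.4 0 0 0 0 1;0 -0.4 0 0 0 0 1;0 -0.4 0.1 0 0 0 1;0 -0.4 0.1 0 0 0 1;0 -0.3 0.1 0 0 0 1;0 0 0 0 0 0 1;0 0 0 0 0 0 1;0 0 0 0 0 0 1;0 0 0 0 0 0 1"

```text
time_s: 24.7
tcp_pos: [0.4973, 0.0877, 0.1678]
ee_rot: [[-0.999, -0.037, -0.0], [-0.037, 0.999, -0.001], [0.0, -0.0, -1.0]]
wrist_force: [0.5, -0.2, -0.4]
gripper_width: 0.006
gripper_force: 0.0
```

Run:
```python
from h import *
for n in("top","scene"): print(n,cover(n)[:3])
```

```text
top (311, np.float64(60.9), array([59.8, 63.6]))
scene (1753, np.float64(59.0), array([57.3, 63.4]))
```

Call:
jog_arm --plan "0 -0.3 0.05 0 0 0 1;0 -0.3 0.05 0 0 0 1;0 -0.3 0.05 0 0 0 1;0 -0.2 0.05 0 0 0 1;0 -0.1 0.03 0 0 0 1;0 0 0 0 0 0 1;0 0 0 0 0 0 1;0 0 0 0 0 0 1;0 0 0 0 0 0 1;0 0 0 0 0 0 1"

```text
time_s: 25.8
tcp_pos: [0.4983, 0.0578, 0.162]
ee_rot: [[-0.999, -0.037, -0.0], [-0.037, 0.999, -0.0], [0.0, -0.0, -1.0]]
wrist_force: [0.7, 0.1, 0.5]
gripper_width: 0.003
gripper_force: 0.0
```

```bash
cat >> h.py <<'E'
def cover2(name):  # plane fit to panel's outer face and arms' angle
    p,d=r.capture(name); c=cloud(name,d); R=np.array([[.9993,.037],[-.037,.9993]])
    q=(c[...,:2]-[.5003,.0335])@R.T; y=105-q[...,1]*1000; z=c[...,2]*1000-65; x=q[...,0]*1000
    a=np.degrees(np.arctan2(z,y)); rr=np.hypot(y,z)
    out=[]
    for s in ((abs(x)<58)&(rr>25)&(rr<145)&(a>30)&(a<75),(abs(x)>79)&(abs(x)<100)&(rr>15)&(rr<60)&(a>25)&(a<70)):
        Y,Z=y[s],z[s]
        for _ in range(6):
            k=np.polyfit(Y,Z,1); e=Z-np.polyval(k,Y); g=abs(e)<max(2.5,1.5*np.median(abs(e))); Y,Z=Y[g],Z[g]
        out.append((len(Y),np.degrees(np.arctan(k[0])).round(2),k[1].round(1),np.median(a[s]).round(1)))
    return out,p
E
python3 - <<'E'
from h import *
for n in("top","scene"): print(n,cover2(n)[0])
E
```

```text
top [(558, np.float64(46.34), np.float64(5.5), np.float64(48.9)), (29, np.float64(43.0), np.float64(7.0), np.float64(51.2))]
scene [(1252, np.float64(46.95), np.float64(0.0), np.float64(46.8)), (52, np.float64(42.73), np.float64(2.8), np.float64(44.9))]
```

Call:
jog_arm --plan "0 -0.06 0 0 0 0 1;0 -0.06 0 0 0 0 1;0 -0.06 0 0 0 0 1;0 0 0 0 0 0 1;0 0 0 0 0 0 1;0 0 0 0 0 0 1;0 0 0 0 0 0 1;0 0 0 0 0 0 1;0 0 0 0 0 0 1;0 0 0 0 0 0 1"

```text
time_s: 26.9
tcp_pos: [0.4988, 0.0534, 0.1621]
ee_rot: [[-0.999, -0.037, 0.001], [-0.037, 0.999, 0.0], [-0.001, 0.0, -1.0]]
wrist_force: [1.4, 2.3, 0.8]
gripper_width: 0.004
gripper_force: 0.9
```

Run:
```python
from h import *
for n in("top","scene"): print(n,cover2(n)[0])
```

```text
top [(568, np.float64(45.2), np.float64(5.7), np.float64(48.0)), (24, np.float64(44.41), np.float64(6.1), np.float64(52.0))]
scene [(1352, np.float64(46.0), np.float64(-0.1), np.float64(45.8)), (51, np.float64(44.1), np.float64(1.1), np.float64(44.6))]
```

Close to 45° now. I'll back off and check with a clear view.

Call:
jog_arm --plan "0 0.2 -0.2 0 0 0 1;0 0.6 -0.6 0 0 0 1;0 1 -1 0 0 0 1;0 1 -1 0 0 0 1;0 0.5 -1 0 0 0 1;-1 0 -0.5 0 0 0 1;-1 0 0 0 0 0 1;-1 0 0 0 0 0 1;-1 0 0 0 0 0 1;-0.5 0 0 0 0 0 1"

```text
time_s: 28.0
tcp_pos: [0.6089, 0.1395, 0.2687]
ee_rot: [[-0.999, -0.036, -0.002], [-0.036, 0.999, -0.002], [0.002, -0.002, -1.0]]
wrist_force: [-0.8, 0.1, -1.1]
gripper_width: -0.001
gripper_force: 0.0
```

Run:
```python
from h import *
for n in("top","scene"):
    o,p=cover2(n); print(n,o)
cv2.imwrite("pics/s9.png",cv2.resize(p[180:340,300:460,::-1],None,fx=3.7,fy=3.7,interpolation=cv2.INTER_CUBIC))
```

```text
top [(1982, np.float64(45.21), np.float64(5.7), np.float64(47.8)), (53, np.float64(44.17), np.float64(6.5), np.float64(51.2))]
scene [(1005, np.float64(45.39), np.float64(0.7), np.float64(45.7)), (59, np.float64(42.03), np.float64(2.7), np.float64(44.9))]
```

View pics/s9.png

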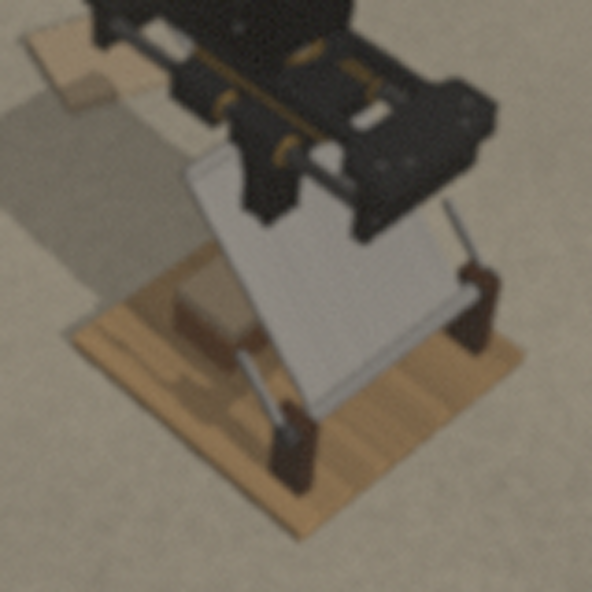

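The cover stands at about 45.3°, parallel to the fixed arms. The tile is still flush on the block under it, and the gripper is clear. Handing in.

```bash
python3 -c "
from station import r
print(r.finish_job())"
```

```text
the job is handed in; nothing more can be done
None
```

The oblong tile is on the block, flush to within about 1 mm by camera. The cover was folded back to its stop first and now stands at about 45°, in line with the fixed arms. The gripper is clear and the job was handed in after about 28 s.

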